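Snap the lid of the biscuit box shut, corner by corner

ROBOT

A 6-joint arm with a two-finger parallel gripper is mounted at the origin on a cart in front of the work surface, level with it; the furniture and walls round the work are solid. World frame = base frame: x ahead of the robot, y to its left, z up, the work surface at z = 0. Lengths are in m, angles in rad, forces in N, time in s.
With the tool pointing down it reaches from about 0.35 to 0.975 m from the base axis. Payload 4.9 kg.
Tool frame: the origin (TCP) lies midway between the tips of the shut fingers; the grasp point (between the pads) lies 19 mm behind it (manip.hold_point_z is the distance from the TCP to the grasp point, in m); z points along the fingers, y is the line along which they close (so a half turn about z gives the same grasp; the last joint's range is limited). The gripper opens to 85 mm and grips with 20 to 120 N. Pads are 22 mm wide; open, the fingers measure 114 mm over their backs; the gripper's body (76 mm by 85 mm) begins 54 mm behind the grasp point. The pads swing forward as they close: fully open they stand 13 mm farther back than shut.
Start: joints at [-1.272, 0.053, 1.613, -0, 1.476, -0.119], TCP at [0.254, -0.571, 0.194] pointing down, gripper open.
Joint ranges: [-3.01, 3.01], [-1.01, 2.22], [0.06, 2.58], [-1.02, 4.17], [0.09, 2.62], [-3.14, 3.14]. Speed limits (rad/s): [2.57, 2.57, 3.14, 3.14, 3.14, 3.14].

INTERFACE

Orientations are given as a unit quaternion [w, x, y, z].
In Python, from plant import manip gives the robot as it stands. The module is installed in compiled form; this text tells all that it offers.
- The arm moves only by the shell command python3 -m jog 'ROWS' [OPENING]. ROWS is JSON, one flat list of numbers, 6 for each row, row after row: the shift along the tool's x, y, z in units of 0.1 m (1.0 is 0.1 m), then the turn, a rotation vector about the tool's x, y, z in units of 180 degrees (1.0 is 180 degrees). A call has 1 to 8 rows; each row is the pose to reach, as a shift and turn from the pose commanded when the call began, along the tool's axes at that moment, turning the shorter way round; what a row does not reach only later rows make up. A row lasts 1/8 s, in which the tool goes at most 62.5 mm and 10.7 degrees, less where a joint would pass 70% of its speed; a pose out of reach is approached as far as the arm can. A call with a number of a shift or a turn outside -1 to 1 is refused whole. A call with a gripper value outside its range is refused whole. OPENING is the finger opening in mm, from 0 to 85.4, set as the call begins (- or left out, the last holds). The fingers move at their own pace and stop on an object; the grip force is fixed at half the most. Time passes only in rows, so rows that repeat a pose let the fingers close. It gives the time, the measured TCP pose, the force, the opening and the grip force at its end, in the units of the state.
- manip.state(): the state, without advancing time (a new reading comes with each control period).
- manip.grab_frame(name): name is "side" or "top" or "wrist"; returns a dict with "img" (384x512x3 uint8, blue, green, red), "z_map" (384x512 float32, m along the optical axis (not along the pixel's ray), 0 where there is no reading), "fx", "fy", "cx", "cy" (pixels), "distortion" ([k1, k2, p1, p2, k3] as OpenCV has them; the pictures are not rectified), "xyz" and "attitude" of the camera in the world; the wrist camera has in their place "T_tool_cam" (4x4, takes a point from camera to tool coordinates, whose origin is the TCP and whose axes are the flange's). Camera axes: x right, y up, looking along -z (the intrinsics and any distortion apply to the point x, -y, -z); pixel columns grow to the right and rows downward; lengths in m; the calibration is good to about 2 mm. A picture is of the moment at which its call begins: read the wrist's pose just before it.
- manip.job_done(): hands the job in; it is judged then, once.
The state is a dict: "time": time; "joint_pos": joint angles; "joint_vel": joint speeds; "joint_efforts": joint torques, N m; "tool_pos": TCP position; "tool_rot": TCP orientation; "contact_force": force on the tool from outside, world axes, zero at the start; "ft_torque": the same for the moment, N m; "gripper_width": opening from 0.0 (shut) to 1.0 (fully open); "grasp_force": force on a finger pad.
Only numpy, scipy, OpenCV 4.12 (cv2) and the standard library are available. Lean on these libraries where they do the work, as an engineer would, in place of code of your own. Each camera call takes 0.05 s, during which the arm holds its last target. There are 200 camera calls.

TASK

The lid lies on the clear food box of biscuits, but its four corners have sprung up. Go round the lid and press down each corner with the fingertips until it clicks and stays flush. Leave the box standing where it is (do not lift it or shove it about), and do not disturb the cups, the spoon and the salt beside it.

Things in the scene. Friction and masses are not known exactly. Their poses are not given: they have to be found in the camera images.
- food_box: Clear plastic food box with biscuits inside and a pale grey press-on lid: 120 mm (its x) by 150 mm (its y), 77 mm high to the lid's top, about 0.75 kg, standing loose. Origin: centre of its underside, z up. The middle of the lid is seated already; each of the lid's four corners is a section that bends up about a fold line running at 45 degrees across the corner.
- far_left (a joint): Bend of the lid's far left corner (+x, +y of the box), rad: about 0.30 to 0.41 while sprung up, 0 when snapped flush. A bead inside its skirt snaps under the box rim: some 5 to 9 N at the thumb mark takes it past the click, then it stays down; let go earlier, it springs up again.
- far_left_mark (a point): Top of the raised round thumb mark (17 mm across) on the lid's far left corner, 21 mm out from the fold line and 12 mm in from the corner's rounded tip. It moves with the corner: about 85 mm above the worktop when sprung up, 78 mm when snapped shut, where the lid meets a firm stop.
- near_left (a joint): Bend of the lid's near left corner (-x, +y of the box), rad: about 0.30 to 0.41 while sprung up, 0 when snapped flush. A bead inside its skirt snaps under the box rim: some 5 to 9 N at the thumb mark takes it past the click, then it stays down; let go earlier, it springs up again.
- near_left_mark (a point): Top of the raised round thumb mark (17 mm across) on the lid's near left corner, 21 mm out from the fold line and 12 mm in from the corner's rounded tip. It moves with the corner: about 85 mm above the worktop when sprung up, 78 mm when snapped shut, where the lid meets a firm stop.
- near_right (a joint): Bend of the lid's near right corner (-x, -y of the box), rad: about 0.30 to 0.41 while sprung up, 0 when snapped flush. A bead inside its skirt snaps under the box rim: some 5 to 9 N at the thumb mark takes it past the click, then it stays down; let go earlier, it springs up again. This corner alone carries the small lift tab, which a half disc that sticks out 12 mm.
- near_right_mark (a point): Top of the raised round thumb mark (17 mm across) on the lid's near right corner, 21 mm out from the fold line and 12 mm in from the corner's rounded tip. It moves with the corner: about 85 mm above the worktop when sprung up, 78 mm when snapped shut, where the lid meets a firm stop.
- far_right (a joint): Bend of the lid's far right corner (+x, -y of the box), rad: about 0.30 to 0.41 while sprung up, 0 when snapped flush. A bead inside its skirt snaps under the box rim: some 5 to 9 N at the thumb mark takes it past the click, then it stays down; let go earlier, it springs up again.
- far_right_mark (a point): Top of the raised round thumb mark (17 mm across) on the lid's far right corner, 21 mm out from the fold line and 12 mm in from the corner's rounded tip. It moves with the corner: about 85 mm above the worktop when sprung up, 78 mm when snapped shut, where the lid meets a firm stop.
- mug_1: Tall white mug, 78 x 116 mm with its handle, 101 mm high; stands beside the box, to be left alone. Origin: middle of its underside.
- cup_2: Low white cup with a diamond pattern, 90 x 114 mm with its handle, 60 mm high; stands beside the box, to be left alone. Origin: middle of its underside.
- teaspoon: Plain teaspoon, 139 x 30 x 10 mm, lying on the worktop, to be left alone. Origin: middle of its underside. It lies in front of the fixed microwave, 284 mm high, whose front is at world x = 0.57 and whose left side is at y = -0.10; wall cabinets hang above, their undersides 0.51 m over the worktop beyond x = 0.60.
- salt_shaker: Salt shaker, 44 mm wide, 90 mm high, on the worktop, to be left alone. Origin: centre of its underside.

How it is judged:
By the outcome, as a careful person would: the job done as asked, in the order asked, and still so for the second after the job is handed in, with the robot touching nothing.
It also fails if it takes over 42 s, if anything falls off the work surface, if the arm or the gripper's body presses on something with over 40 N, if the wrist force passes 120 N, or if a joint passes its speed limit or range.

## Working session

There is one attempt and no reset: what is moved stays moved. The work goes in short steps, Python scripts to look and compute and a shell command to move; the robot and the scene stay as the last step left them, time stands still between calls to the robot, and variables do not carry over. Pictures are saved under pics/ and viewed, at most 10 in all, crops included, and the job is handed in when it is done.

```bash
mkdir -p pics
cat > h.py <<'E'
import numpy as np,cv2
from plant import manip
from scipy.spatial.transform import Rotation as R
def rot(q): return R.from_quat([q[1],q[2],q[3],q[0]]).as_matrix()
def att(a):
    a=np.array(a); return a if a.shape==(3,3) else rot(a)
def pose(f,s):
    if 'xyz' in f: return att(f['attitude']),np.array(f['xyz'])
    T=np.array(f['T_tool_cam']);Rt=rot(s['tool_rot']);return Rt@T[:3,:3],Rt@T[:3,3]+np.array(s['tool_pos'])
def ray(f,s,uv):
    K=np.array([[f['fx'],0,f['cx']],[0,f['fy'],f['cy']],[0,0,1]])
    p=cv2.undistortPoints(np.array(uv,float).reshape(-1,1,2),K,np.array(f['distortion'])).reshape(-1,2)
    Rc,c=pose(f,s); d=np.c_[p[:,0],-p[:,1],-np.ones(len(p))]@Rc.T
    return c,d
def onplane(f,s,uv,z):
    c,d=ray(f,s,uv); return c+d*((z-c[2])/d[:,2])[:,None]
def grab(n):
    s=manip.state(); return manip.grab_frame(n),s
E
python3 - <<'E'
from h import *
for n in ['top','side']:
    f,s=grab(n); cv2.imwrite(f'pics/{n}0.png',f['img'])
    print(n,f['xyz'],f['attitude'],f['fx'],f['distortion'])
    np.save(f'{n}0.npy',f,allow_pickle=True)
print(s)
E
```

```text
top [0.33549735 0.00802085 1.08526429] [-0.6950932  -0.06545427  0.03952948  0.71484166] 428.0574541010858 [0.0522142 0.        0.        0.        0.       ]
side [ 0.02440513 -1.01261047  0.73026522] [ 0.85005705  0.48581327 -0.10766517 -0.17261717] 449.66183794214385 [-0.11038804  0.          0.          0.          0.        ]
{'time': 0.05, 'joint_pos': array([-1.27199435e+00,  5.33619103e-02,  1.61425057e+00, -2.42879280e-05,
        1.47602174e+00, -1.18963870e-01]), 'joint_vel': array([-0.00236945, -0.0013944 , -0.00371899, -0.0003464 ,  0.00073336,
        0.00125725]), 'joint_efforts': array([-1.75541704e-04, -3.95180726e+01, -3.71660757e+01, -7.78201115e-05,
        4.00250719e-03, -4.03321195e-06]), 'tool_pos': array([ 0.25338497, -0.57058116,  0.19278591]), 'tool_rot': array([-1.01557445e-03,  9.78262420e-01,  2.07368261e-01, -1.03703730e-04]), 'contact_force': array([-0.59520056, -0.2771086 , -0.20337761]), 'ft_torque': array([ 0.00132368,  0.02756794, -0.00948582]), 'grasp_force': 0.0, 'gripper_width': 1.0000636016010813}
```

View pics/top0.png

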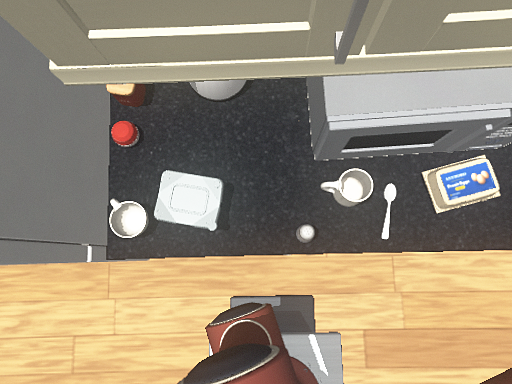

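View pics/side0.png

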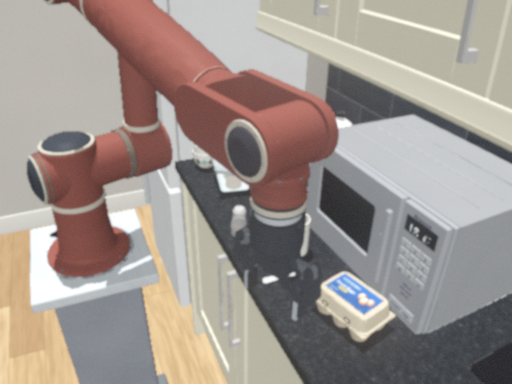

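The top view shows the box centred near (190,200) with its lift tab at (213,227), the white mug at (128,218), the salt at (305,233), the cup at (350,187) and the spoon at (390,210). In the side view the arm hides most of the box. Next I measure the lid outline.

Run:
```python
from h import *
f=np.load('top0.npy',allow_pickle=True).item(); s=None
im=f['img']; g=cv2.cvtColor(im,cv2.COLOR_BGR2GRAY)
m=((g>110)*255).astype(np.uint8); m[:160]=0;m[245:]=0;m[:,:100]=0;m[:,260:]=0
cs,_=cv2.findContours(m,cv2.RETR_EXTERNAL,cv2.CHAIN_APPROX_NONE)
for c in cs:
    if cv2.contourArea(c)<200: continue
    p=onplane(f,s,c.reshape(-1,2),0.08)[:,:2]
    r=cv2.minAreaRect(p.astype(np.float32)*1000); print(cv2.boundingRect(c),r)
    r2=cv2.minAreaRect(c); print(cv2.boxPoints(r).round())
for n,uv,z in [('salt',(305,233),.09),('mug',(128,218),.1),('cup',(350,187),.06),('redjar',(124,133),.1),('tab',(213,227),.085)]: print(n,onplane(f,s,[uv],z).round(3))
b=im[150:260,95:255]; cv2.imwrite('pics/crop.png',cv2.resize(b,None,fx=5,fy=5,interpolation=cv2.INTER_CUBIC))
```

```text
(109, 198, 39, 40) ((437.10321044921875, 337.873779296875), (91.114013671875, 92.6568832397461), 88.10256958007812)
[[389. 294.]
 [482. 291.]
 [485. 382.]
 [392. 385.]]
(154, 170, 69, 61) ((475.65850830078125, 193.90823364257812), (153.70654296875, 124.95590209960938), 78.42208099365234)
[[399. 131.]
 [521. 106.]
 [552. 257.]
 [430. 282.]]
(100, 160, 9, 85) ((477.3431091308594, 396.5845642089844), (203.05467224121094, 19.382673263549805), 1.2788958549499512)
[[376. 404.]
 [376. 385.]
 [579. 389.]
 [579. 409.]]
salt [[ 0.388 -0.078  0.09 ]]
mug [[0.434 0.332 0.1  ]]
cup [[ 0.497 -0.193  0.06 ]]
redjar [[0.638 0.345 0.1  ]]
tab [[0.408 0.136 0.085]]
```

View pics/crop.png

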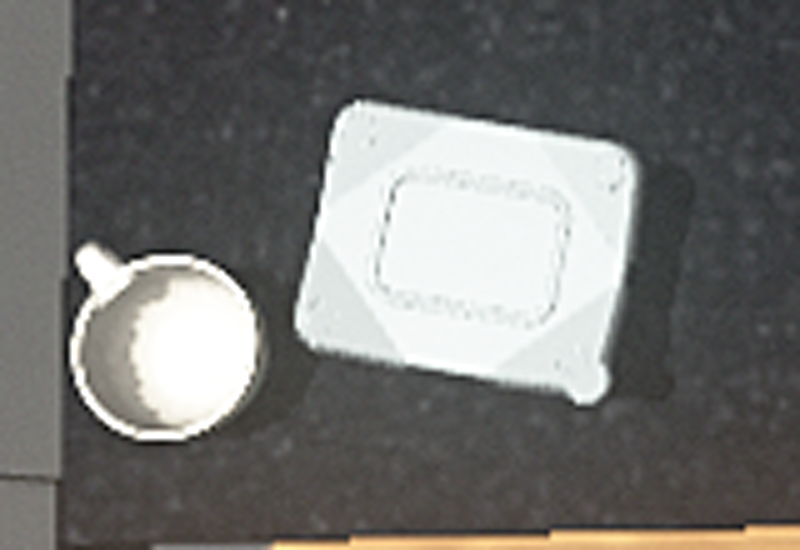

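The crop shows the lid as a rotated rectangle (yaw about -12°) with its tab at the lower right corner (near right) and the mug just left of the near left corner. I carry the tool over with the fingers shut, rising on the way, for a wrist view.

```bash
python3 -m jog '[0.4,-0.46,-0.15,0,0,0,0.8,-0.92,-0.3,0,0,0]' 0 
python3 -m jog '[0.4,-0.46,-0.15,0,0,0,0.8,-0.92,-0.3,0,0,0]'
python3 -m jog '[0.4,-0.46,-0.15,0,0,0,0.8,-0.92,-0.3,0,0,0]'
python3 -m jog '[0.4,-0.46,0,0,0,0,0.8,-0.92,0,0,0,0]'
python3 -m jog '[0.4,-0.46,0,0,0,0,0.8,-0.92,0,0,0,0]'
python3 -m jog '[0.4,-0.46,0,0,0,0,0.7,-0.92,0,0,0,0]'
python3 - <<'E'
from h import *
f,s=grab('wrist'); cv2.imwrite('pics/w0.png',f['img']); np.save('w0.npy',(f,s),allow_pickle=True)
print(s['tool_pos'],s['tool_rot'],s['joint_pos'],np.round(f['T_tool_cam'],3).tolist(),f['fx'],f['distortion'])
E
```

```text
time: 0.35
tool_pos: [0.2891, -0.4537, 0.2229]
tool_rot: [-0.001, 0.978, 0.207, -0.0]
contact_force: [0.7, 0.1, 1.1]
gripper_width: 0.607
grasp_force: 0.0
time: 0.6
tool_pos: [0.3249, -0.3371, 0.2536]
tool_rot: [-0.0, 0.978, 0.207, 0.0]
contact_force: [1.2, -0.4, -0.0]
gripper_width: 0.142
grasp_force: 0.0
time: 0.85
tool_pos: [0.3605, -0.2211, 0.2836]
tool_rot: [-0.0, 0.978, 0.207, 0.0]
contact_force: [1.1, -0.4, 0.5]
gripper_width: -0.0
grasp_force: 0.0
time: 1.1
tool_pos: [0.3964, -0.1047, 0.2836]
tool_rot: [0.0, 0.978, 0.207, 0.0]
contact_force: [0.4, -0.7, 0.3]
gripper_width: -0.0
grasp_force: 0.0
time: 1.35
tool_pos: [0.4321, 0.012, 0.2834]
tool_rot: [0.0, 0.978, 0.207, 0.0]
contact_force: [1.2, -0.4, 0.3]
gripper_width: -0.0
grasp_force: 0.0
time: 1.6
tool_pos: [0.4587, 0.1247, 0.2831]
tool_rot: [0.0, 0.978, 0.208, -0.0]
contact_force: [0.3, -0.5, 1.3]
gripper_width: -0.002
grasp_force: 0.0
[0.45868929 0.1246541  0.28305236] [ 2.75368980e-05  9.78179064e-01  2.07763454e-01 -2.57181509e-04] [ 1.08680222e-01 -3.50696993e-01  1.82840686e+00 -1.06924919e-04
  1.66438902e+00  1.26089064e+00] [[0.001, 0.954, 0.3, 0.077], [1.0, -0.001, 0.001, -0.001], [0.001, 0.3, -0.954, -0.179], [0.0, 0.0, 0.0, 1.0]] 326.8129361379203 [0.01859181 0.         0.         0.         0.        ]
```

View pics/w0.png

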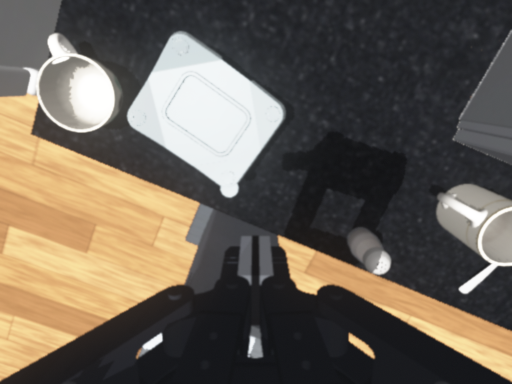

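The wrist view shows the whole lid at about (205,110), with marks near (182,47), (141,117), (230,175) and (273,114). The mug is at (78,92) and the tab at (230,189). I take a closer look at the marks.

Run:
```python
from h import *
f,s=np.load('w0.npy',allow_pickle=True)
im=f['img']; g=cv2.cvtColor(im,cv2.COLOR_BGR2GRAY)
m=((g>120)*255).astype(np.uint8); m[:25]=0;m[200:]=0;m[:,:124]=0;m[:,290:]=0
m=cv2.morphologyEx(m,cv2.MORPH_OPEN,cv2.getStructuringElement(cv2.MORPH_ELLIPSE,(29,29)))
cs,_=cv2.findContours(m,cv2.RETR_EXTERNAL,cv2.CHAIN_APPROX_NONE); c=max(cs,key=cv2.contourArea)
p=onplane(f,s,c.reshape(-1,2),0.08)[:,:2]
r=cv2.minAreaRect(p.astype(np.float32)*1000); print(r); print(cv2.boxPoints(r).round(1))
print('marks',onplane(f,s,[(182,47),(141,117),(230,175),(273,114)],.085).round(4))
b=cv2.createCLAHE(4,(4,4)).apply(g)[20:205,115:300]; cv2.imwrite('pics/wc.png',cv2.resize(b,(592,592),interpolation=cv2.INTER_CUBIC))
```

```text
((477.56378173828125, 195.78433227539062), (150.4410858154297, 122.0919189453125), 78.66543579101562)
[[402.9 134. ]
 [522.6 110. ]
 [552.2 257.5]
 [432.5 281.5]]
marks [[0.5337 0.2437 0.085 ]
 [0.4466 0.2609 0.085 ]
 [0.4251 0.1433 0.085 ]
 [0.5103 0.1264 0.085 ]]
```

View pics/wc.png

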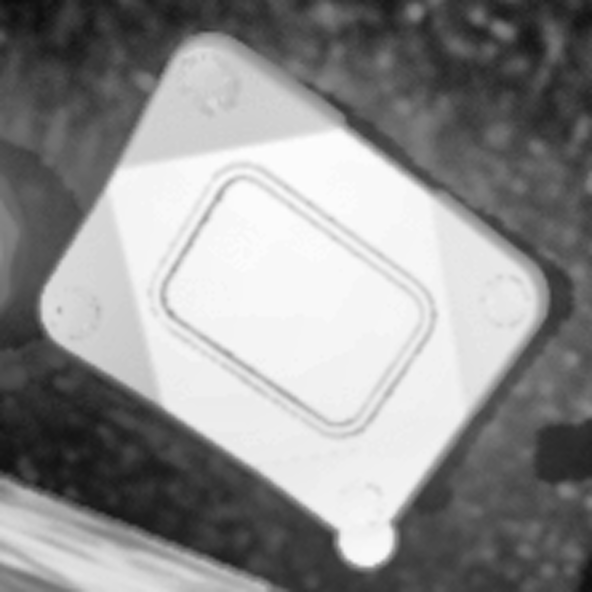

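```bash
python3 -m jog '[0.3,-0.2,0.45,0,0,0,0.6,-0.4,0.9,0,0,0]' | head -2
python3 -m jog '[0.3,-0.2,0.45,0,0,0,0.57,-0.386,0.85,0,0,0,0.57,-0.386,0.85,0,0,0,0.57,-0.386,0.85,0,0,0]'
```

```text
time: 1.9
tool_pos: [0.4979, 0.1847, 0.193]
time: 2.4
tool_pos: [0.5339, 0.2415, 0.1091]
tool_rot: [0.0, 0.978, 0.207, 0.0]
contact_force: [0.4, -0.4, 0.7]
gripper_width: 0.002
grasp_force: 0.0
```

```bash
python3 -m jog '[0.01,-0.02,0.14,0,0,0,0.01,-0.02,0.2,0,0,0,0.01,-0.02,0.25,0,0,0,0.01,-0.02,0.28,0,0,0]' | sed -n '1,2p;4p'
python3 -m jog '[0,0,0.02,0,0,0,0,0,0.02,0,0,0]' | sed -n '1,2p;4p'
```

```text
time: 2.9
tool_pos: [0.5338, 0.2438, 0.0805]
contact_force: [-0.3, -0.2, 0.4]
time: 3.15
tool_pos: [0.5339, 0.2439, 0.0786]
contact_force: [-0.2, 0.1, -0.7]
```

```bash
python3 -m jog '[0,0,0.01,0,0,0,0,0,0.015,0,0,0,0,0,0.015,0,0,0]' | sed -n '1,2p;4p'
python3 - <<'E'
from h import *
f,s=grab('wrist'); cv2.imwrite('pics/w1.png',f['img'])
E
```

```text
time: 3.52
tool_pos: [0.5339, 0.244, 0.0771]
contact_force: [0.2, -0.0, 0.1]
```

View pics/w1.png

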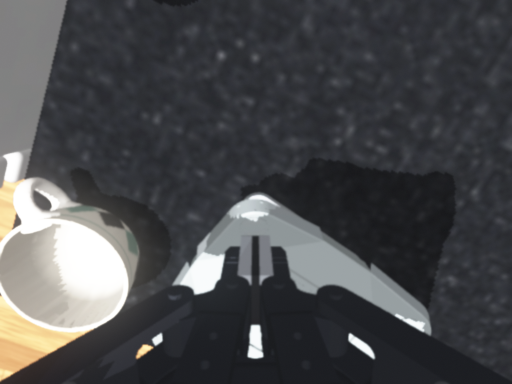

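The picture shows the mug at (70,265), clear of the tool, and the far left mark at about (255,212), just beyond the fingertips at (256,240). I check by ray whether the tips are short of the mark.

Run:
```python
from h import *
f,s=grab('wrist')
T=np.array(f['T_tool_cam']); c=np.linalg.inv(T)@[0,0,0,1]
print('TCP px',f['cx']+f['fx']*c[0]/-c[2],f['cy']+f['fy']*-c[1]/-c[2], s['tool_pos'])
for z in(.078,.085): print(z,onplane(f,s,[(255,212),(257,194),(256,238),(412,322)],z).round(4))
b=f['img'][170:270,190:330]; cv2.imwrite('pics/w2.png',cv2.resize(b,None,fx=5,fy=5,interpolation=cv2.INTER_CUBIC))
for u,v in[(255,212),(250,225),(300,260),(256,245),(255,200)]: print(u,v,f['z_map'][v,u], (pose(f,s)[1]+ray(f,s,[(u,v)])[1][0]*f['z_map'][v,u]).round(4))
```

```text
TCP px 256.1081750007318 223.33804479173335 [0.53384123 0.2440448  0.07710924]
0.078 [[0.5405 0.2477 0.078 ]
 [0.5511 0.2512 0.078 ]
 [0.5255 0.2404 0.078 ]
 [0.5121 0.1236 0.078 ]]
0.085 [[0.543  0.2488 0.085 ]
 [0.5531 0.2521 0.085 ]
 [0.5286 0.2418 0.085 ]
 [0.5158 0.1296 0.085 ]]
255 212 0.18081418 [0.5438 0.2492 0.0874]
250 225 0.18538132 [0.5347 0.2483 0.0853]
300 260 0.20336312 [0.5217 0.2088 0.0752]
256 245 0.14249375 [0.5443 0.2489 0.1274]
255 200 0.18757012 [0.5476 0.2509 0.079 ]
```

View pics/w2.png

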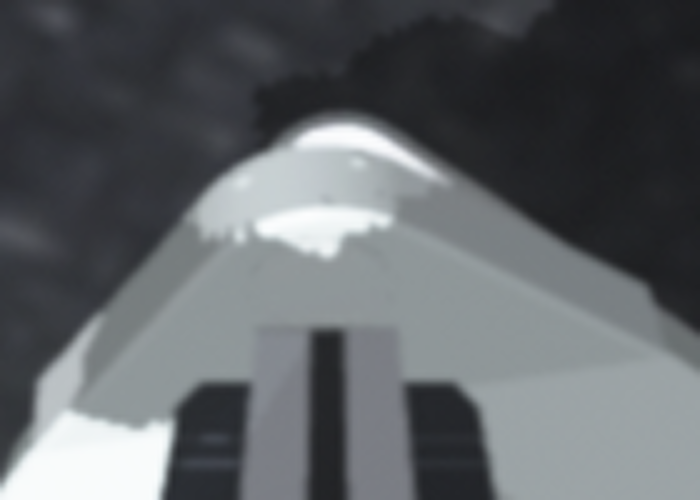

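The crop is ambiguous: pads at (330,330 and below) seem to end early, and a lid-coloured strip of the same width lies ahead of them. The depth column settles it.

Run:
```python
from h import *
f,s=grab('wrist'); T=np.array(f['T_tool_cam']);Rt=rot(s['tool_rot'])
for u in (247,262,278):
  uv=[(u,v) for v in range(194,250,4)]
  c,d=ray(f,s,uv); z=np.array([f['z_map'][v,u] for u,v in uv]); P=c+d*z[:,None]
  L=(P-s['tool_pos'])@Rt
  for q,l,p in zip(uv,L,P): print(q,(l*1000).round(1),'wz',(p[2]*1000).round(1),f['img'][q[1],q[0]])
```

```text
(247, 194) [-7.2 -7.3 77.4] wz -0.3 [44 41 39]
(247, 198) [-5.1 -6.9 61.1] wz 16.1 [146 143 137]
(247, 202) [14.3 -5.2 -2.6] wz 79.7 [208 206 198]
(247, 206) [13.2 -5.2 -6.2] wz 83.3 [209 207 198]
(247, 210) [11.8 -5.1 -8.7] wz 85.8 [208 206 198]
(247, 214) [ 10.7  -5.  -11.9] wz 89.0 [252 252 250]
(247, 218) [  7.8  -5.1 -10.7] wz 87.8 [203 201 192]
(247, 222) [ 4.7 -5.2 -9. ] wz 86.1 [153 151 144]
(247, 226) [ 2.1 -5.2 -8.6] wz 85.7 [153 151 143]
(247, 230) [-0.9 -5.2 -7.5] wz 84.7 [153 151 143]
(247, 234) [-4.1 -5.3 -6. ] wz 83.2 [147 144 138]
(247, 238) [ 11.2  -4.3 -42.9] wz 120.0 [144 137 133]
(247, 242) [ 11.9  -4.1 -48.3] wz 125.4 [143 136 131]
(247, 246) [ 11.6  -4.1 -51.5] wz 128.6 [134 127 124]
(262, 194) [-4.3  4.9 68.8] wz 8.3 [132 129 123]
(262, 198) [-1.8  4.5 51.6] wz 25.5 [251 250 248]
(262, 202) [14.4  3.3 -2.6] wz 79.8 [206 204 195]
(262, 206) [13.2  3.3 -6.1] wz 83.2 [185 182 175]
(262, 210) [11.7  3.2 -8.5] wz 85.7 [197 194 186]
(262, 214) [ 10.3   3.2 -10.9] wz 88.1 [244 243 239]
(262, 218) [ 7.2  3.3 -9.2] wz 86.4 [150 148 140]
(262, 222) [ 5.1  3.3 -9.9] wz 87
[... 327 characters left out ...]
]
(278, 194) [-7.4 18.3 78.2] wz -1.1 [43 41 40]
(278, 198) [-10.4  18.3  76.8] wz 0.3 [41 38 37]
(278, 202) [-12.4  18.   72.4] wz 4.7 [87 85 83]
(278, 206) [ 9.9 13.   2.9] wz 74.3 [161 157 153]
(278, 210) [ 9.2 12.7 -1.9] wz 79.1 [132 128 124]
(278, 214) [ 7.9 12.5 -4.9] wz 82.1 [131 128 122]
(278, 218) [ 6.9 12.3 -8.3] wz 85.5 [150 148 140]
(278, 222) [ 4.4 12.4 -8.2] wz 85.3 [153 151 143]
(278, 226) [ 1.3 12.5 -6.7] wz 83.9 [152 150 142]
(278, 230) [-2.2 12.7 -4.6] wz 81.7 [152 150 142]
(278, 234) [-5.8 13.  -2.3] wz 79.4 [153 150 142]
(278, 238) [-8.9 13.1 -1.2] wz 78.4 [153 151 143]
(278, 242) [-12.   13.2  -0.4] wz 77.5 [152 151 143]
(278, 246) [  7.5   9.9 -43.5] wz 120.6 [97 95 90]
```

Run:
```python
from h import *
print(manip.hold_point_z)
f,s=grab('side')
K=np.array([[f['fx'],0,f['cx']],[0,f['fy'],f['cy']],[0,0,1]])
Rc,c=pose(f,s)
P=np.array([s['tool_pos']+np.array([0,0,h]) for h in(0,.04,.073)]); q=(P-c)@Rc
uv=cv2.projectPoints(q*[1,-1,-1],np.zeros(3),np.zeros(3),K,np.array(f['distortion']))[0].reshape(-1,2); print(uv)
u,v=uv[0].astype(int); b=f['img'][v-70:v+50,u-80:u+80].copy()
cv2.imwrite('pics/s1.png',cv2.resize(b,None,fx=5,fy=5,interpolation=cv2.INTER_CUBIC)); print(u-80,v-70)
```

```text
0.0187
[[242.04458793 152.19861969]
 [242.06168575 141.24191382]
 [242.07746105 131.98933755]]
162 82
```

View pics/s1.png

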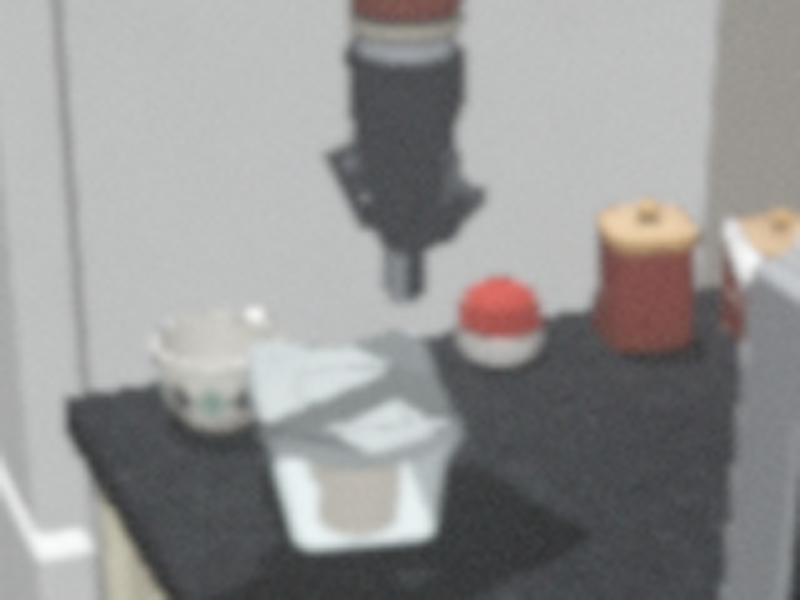

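The side view shows the fingertips at crop (402,298), while the reported TCP projects to (400,351). So the real tips stand about 40 mm above the reported TCP, and the wrist depth agrees. The lid is untouched, and laterally the tool is on the mark. The cup beside the box is the low patterned one. I go down by that much more and watch the force.

```bash
python3 -m jog '[0,0,0.15,0,0,0,0,0,0.27,0,0,0,0,0,0.29,0,0,0,0,0,0.31,0,0,0]' | sed -n '1,2p;4p'
python3 -m jog '[0,0,0.01,0,0,0,0,0,0.02,0,0,0]' | sed -n '1,2p;4p'
```

```text
time: 4.22
tool_pos: [0.5336, 0.2439, 0.0457]
contact_force: [-0.0, -0.2, 0.6]
time: 4.47
tool_pos: [0.534, 0.2441, 0.0446]
contact_force: [-2.0, 0.2, 4.1]
```

Contact now, at a TCP height of 0.0446. I press on in small steps.

```bash
python3 -m jog '[0,0,0.01,0,0,0,0,0,0.02,0,0,0]' | sed -n '1,2p;4p'
python3 -m jog '[0,0,0.01,0,0,0,0,0,0.02,0,0,0]' | sed -n '1,2p;4p'
python3 -m jog '[0,0,0.01,0,0,0,0,0,0.02,0,0,0]' | sed -n '1,2p;4p'
python3 -m jog '[0,0,0.01,0,0,0,0,0,0.01,0,0,0]' | sed -n '1,2p;4p'
```

```text
time: 4.72
tool_pos: [0.5343, 0.2443, 0.0428]
contact_force: [-1.4, 0.7, 6.1]
time: 4.97
tool_pos: [0.5344, 0.2442, 0.0402]
contact_force: [-0.5, 0.6, 0.7]
time: 5.22
tool_pos: [0.5345, 0.2442, 0.0395]
contact_force: [-2.7, -0.2, 11.2]
time: 5.48
tool_pos: [0.5349, 0.2442, 0.0395]
contact_force: [-4.1, -0.2, 12.3]
```

Far left rose to 6.1 N, dropped to 0.7 N (the click), and then met the stop at 12 N. Next is near left.

```bash
python3 -m jog '[0,0,-0.27,0,0,0,-0.4,-0.28,-0.3,0,0,0,-0.73,-0.518,-0.3,0,0,0,-0.73,-0.518,-0.2,0,0,0,-0.73,-0.518,-0.12,0,0,0,-0.73,-0.518,-0.10,0,0,0,-0.73,-0.518,-0.08,0,0,0,-0.73,-0.518,-0.08,0,0,0]' | sed -n '1,2p;4p'
```

```text
time: 6.48
tool_pos: [0.4467, 0.2616, 0.0451]
contact_force: [-0.2, 0.5, -0.6]
```

```bash
for i in 1 2; do :; done; python3 -m jog '[0,0,0.01,0,0,0,0,0,0.02,0,0,0]' | sed -n '1,2p;4p'
python3 -m jog '[0,0,0.01,0,0,0,0,0,0.02,0,0,0]' | sed -n '1,2p;4p'
```

```text
time: 6.72
tool_pos: [0.4466, 0.2619, 0.0438]
contact_force: [-1.1, -0.5, 4.2]
time: 6.98
tool_pos: [0.4464, 0.2622, 0.0418]
contact_force: [-2.9, 0.7, 5.1]
```

```bash
python3 -m jog '[0,0,0.01,0,0,0,0,0,0.02,0,0,0]' | sed -n '1,2p;4p'
python3 -m jog '[0,0,0.01,0,0,0,0,0,0.02,0,0,0]' | sed -n '1,2p;4p'
python3 -m jog '[0,0,0.01,0,0,0,0,0,0.01,0,0,0]' | sed -n '1,2p;4p'
```

```text
time: 7.22
tool_pos: [0.4464, 0.262, 0.0396]
contact_force: [-3.5, 0.8, 8.6]
time: 7.48
tool_pos: [0.4464, 0.2622, 0.0395]
contact_force: [-8.1, -1.6, 19.1]
time: 7.72
tool_pos: [0.4465, 0.2623, 0.0394]
contact_force: [-10.4, -2.8, 22.1]
```

Near left reached the same stop height, 0.0395, at 22 N. Next is near right.

```bash
python3 -m jog '[0,0,-0.28,0,0,0,-0.35,0.45,-0.3,0,0,0,-0.69,0.97,-0.3,0,0,0,-0.69,0.97,-0.2,0,0,0,-0.69,0.97,-0.12,0,0,0,-0.69,0.97,-0.10,0,0,0,-0.69,0.97,-0.08,0,0,0,-0.69,0.97,-0.08,0,0,0]' | sed -n '1,2p;4p'
python3 -m jog '[0,0,0.01,0,0,0,0,0,0.02,0,0,0]' | sed -n '1,2p;4p'
python3 -m jog '[0,0,0.01,0,0,0,0,0,0.02,0,0,0]' | sed -n '1,2p;4p'
```

```text
time: 8.72
tool_pos: [0.4226, 0.1458, 0.0443]
contact_force: [0.4, -0.0, 1.0]
time: 8.98
tool_pos: [0.4226, 0.1456, 0.0427]
contact_force: [-3.1, 0.1, 3.4]
time: 9.22
tool_pos: [0.4226, 0.1452, 0.04]
contact_force: [-1.6, 1.4, 1.0]
```

```bash
python3 -m jog '[0,0,0.01,0,0,0,0,0,0.02,0,0,0]' | sed -n '1,2p;4p'
python3 -m jog '[0,0,0.01,0,0,0,0,0,0.01,0,0,0]' | sed -n '1,2p;4p'
```

```text
time: 9.48
tool_pos: [0.4226, 0.1451, 0.0395]
contact_force: [-6.7, -0.3, 15.8]
time: 9.72
tool_pos: [0.4226, 0.1451, 0.0395]
contact_force: [-10.1, -1.0, 18.3]
```

Near right clicked (3.4 N, then 1.0 N, then the stop at 18 N). Last is far right.

```bash
python3 -m jog '[0,0,-0.28,0,0,0,0.35,0.25,-0.3,0,0,0,0.72,0.515,-0.3,0,0,0,0.72,0.515,-0.2,0,0,0,0.72,0.515,-0.12,0,0,0,0.72,0.515,-0.10,0,0,0,0.72,0.515,-0.08,0,0,0,0.72,0.515,-0.08,0,0,0]' | sed -n '1,2p;4p'
python3 -m jog '[0,0,0.01,0,0,0,0,0,0.02,0,0,0]' | sed -n '1,2p;4p'
python3 -m jog '[0,0,0.01,0,0,0,0,0,0.02,0,0,0]' | sed -n '1,2p;4p'
python3 -m jog '[0,0,0.01,0,0,0,0,0,0.02,0,0,0]' | sed -n '1,2p;4p'
```

```text
time: 10.72
tool_pos: [0.5087, 0.1274, 0.0451]
contact_force: [-0.4, -0.2, 0.7]
time: 10.98
tool_pos: [0.5093, 0.1272, 0.0438]
contact_force: [-2.3, 0.0, 3.8]
time: 11.22
tool_pos: [0.5096, 0.1269, 0.0415]
contact_force: [-0.7, -1.9, 4.9]
time: 11.48
tool_pos: [0.5097, 0.1272, 0.0396]
contact_force: [-2.8, -1.2, 8.1]
```

Once it's firmly on the stop, I rise and check all four corners from above.

```bash
python3 -m jog '[0,0,0.01,0,0,0,0,0,0.015,0,0,0]' | sed -n '1,2p;4p'
python3 -m jog '[0,0,-0.3,0,0,0,0,0,-0.6,0,0,0,0,0,-1,0,0,0]' | sed -n '1,2p;4p'
python3 -m jog '[-0.25,0.25,-0.4,0,0,0,-0.6,0.3,-1,0,0,0,-0.6,0.3,-1,0,0,0]' | sed -n '1,2p;4p'
python3 - <<'E'
from h import *
f,s=grab('wrist'); cv2.imwrite('pics/w3.png',f['img']); np.save('w3.npy',(f,s),allow_pickle=True)
E
```

```text
time: 11.72
tool_pos: [0.51, 0.1271, 0.0395]
contact_force: [-4.6, -2.2, 13.2]
time: 12.1
tool_pos: [0.5078, 0.1274, 0.1366]
contact_force: [-0.1, -0.1, -0.8]
time: 12.48
tool_pos: [0.4679, 0.075, 0.2424]
contact_force: [-0.1, 0.9, -0.1]
```

View pics/w3.png

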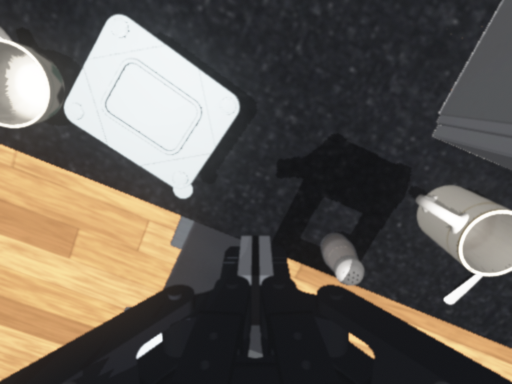

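The lid (about (150,105)) now has even shading on all four corner sections, and the cup, salt and mug look untouched. A last numeric check of heights and box position:

Run:
```python
from h import *
f,s=np.load('w3.npy',allow_pickle=True)
g=cv2.cvtColor(f['img'],cv2.COLOR_BGR2GRAY)
for n,(u,v) in dict(FL=(121,30),NL=(77,110),NR=(175,168),FR=(223,107),mid=(155,105)).items():
    z=np.median(f['z_map'][v-3:v+4,u-3:u+4]); c,d=ray(f,s,[(u,v)]); print(n,(c+d[0]*z).round(4))
m=((g>120)*255).astype(np.uint8); m[200:]=0;m[:,:63]=0;m[:,242:]=0; m[150:,:120]=0
m=cv2.morphologyEx(m,cv2.MORPH_OPEN,cv2.getStructuringElement(cv2.MORPH_ELLIPSE,(29,29)))
cs,_=cv2.findContours(m,cv2.RETR_EXTERNAL,cv2.CHAIN_APPROX_NONE); c=max(cs,key=cv2.contourArea)
print(cv2.minAreaRect((onplane(f,s,c.reshape(-1,2),0.077)[:,:2]*1000).astype(np.float32)))
```

```text
FL [0.5344 0.2446 0.0774]
NL [0.4449 0.2637 0.0773]
NR [0.4277 0.1524 0.0761]
FR [0.5082 0.1291 0.077 ]
mid [0.4817 0.1934 0.0762]
((477.46966552734375, 195.27685546875), (150.46495056152344, 120.90518188476562), 78.59038543701172)
```

All four corners are flush at about 77 mm, and the box has moved by less than 1 mm.

```bash
python3 -c "
from plant import manip
print(manip.job_done())"
```

```text
the job is handed in; nothing more can be done
None
```

I pressed all four lid corners down to the firm stop (far left, near left, near right, far right), and afterwards each measured flush at about 77 mm; the box moved less than 1 mm, the cups, spoon and salt were not touched, and the job was handed in at about 12.5 s.

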